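# Lay out the specimen mounting plate

### The job

Lay out the white prep plate for mounting a sample: the green-lidded tin halfway between the lamp and the slide rack in line with them, the amber vial upright midway between the tin and the lamp, the red wire spool standing midway between the tin and the slide rack, all in one straight row. Stand the brass weight centred on top of the tin's lid, and lay the yellow probe flat on the plate in front of the tin (on the robot's side), centred on the tin, clear of it and parallel to the row. Leave the beaker and the white jar where they are.

Things in the scene. Friction and masses are not known exactly. Their poses are not given: they have to be found in the camera images.
- plate: White flat prep plate, fixed on the black bench, 150 (its x) by 380 (its y) by 8 mm thick. Origin at the centre of its underside; top at +8 mm. Its x axis points away from the robot (to within 0.15 rad), its y axis along its length. The lamp and the slide rack are fixed on it near its two short ends.
- lamp: Small black round LED lamp with a pale lens on top, 48 mm diameter, 58 mm tall, fixed on the plate near one end (left or right varies). Origin at the centre of its underside, on the plate top, at x = +25 mm and y = +150 or -150 mm in the plate's frame.
- rack: Blue slide rack holding upright glass slides, 60 by 42 mm, 40 mm tall, fixed on the plate near the other end, 300 mm from the lamp. Origin at the centre of its underside, on the plate top, at x = +25 mm, y = -150 or +150 mm in the plate's frame.
- tin: Flat round sample tin, closed: silver body with a green lid, 56 mm diameter, 24 mm high, loose, about 90 g, starting upright on the bench like the other loose things. Origin at the centre of its underside.
- weight: Brass laboratory weight, a round body of 28 mm diameter and 18 mm high, with a knob on top 22 mm wide from 26 to 34 mm height (total height 34 mm), loose, about 100 g. Origin at the centre of its underside.
- vial: Amber glass vial with a white cap, 28 mm diameter (cap 25 mm), body 40 mm, 54 mm tall in all, upright, loose, about 40 g. Origin at the centre of its underside.
- spool: Spool of silvery wire with two red flanges, standing on one flange with its axis vertical: flanges 46 mm diameter and 5 mm thick, 42 mm tall in all, wire 36 mm diameter, loose, about 150 g. Origin at the centre of its underside.
- probe: Dissecting probe lying flat: straight yellow handle 90 mm long, 10 mm wide, 10 mm high, with a thin steel needle 30 mm long out of its -x end, loose, about 30 g. Origin at the middle of the yellow handle, on its underside; x axis along the handle.
- beaker: Clear glass beaker, 60 mm diameter, 75 mm tall, loose, a bystander to one side of the work. Origin at the centre of its underside.
- jar: White jar with a blue cap, 52 mm diameter, 65 mm tall, loose, a bystander to the other side of the work. Origin at the centre of its underside.
There are look-alikes about, which are no part of the job. There is more than one size of the spool; the job needs the middle-sized.

How it is judged:
At the end, for the whole second after the job is handed in: At rest, upright on the plate; tin, vial, spool within 15 mm of the row line; tin within 15 mm of its middle; vial 55-95 mm from lamp and tin, spool from rack and tin; weight on lid to 10 mm; probe in front, 36-105 mm from tin, within 30 mm of the middle, parallel to 0.2 rad (z of tin in the frame of plate between 0.003 and 0.013 m and z of vial in the frame of plate between 0.003 and 0.013 m and z of spool in the frame of plate between 0.003 and 0.013 m and z of probe in the frame of plate between 0.003 and 0.013 m and x of tin in the frame of plate between 0.01 and 0.04 m and y of tin in the frame of plate between -0.015 and 0.015 m and x of vial in the frame of plate between 0.01 and 0.04 m and horizontal distance between vial and lamp between 0.055 and 0.095 m and horizontal distance between vial and tin between 0.055 and 0.095 m and x of spool in the frame of plate between 0.01 and 0.04 m and horizontal distance between spool and rack between 0.055 and 0.095 m and horizontal distance between spool and tin between 0.055 and 0.095 m and horizontal distance between weight and tin below 0.01 m and z of weight in the frame of tin between 0.02 and 0.028 m and x of probe in the frame of plate between -0.072 and 0.005 m and horizontal distance between probe and tin between 0.036 and 0.105 m and y of probe in the frame of plate between -0.03 and 0.03 m and angle between the x axis of probe and the y axis of plate, either way round below 0.2 rad and angle between each of tin, weight, vial, spool, probe's own z axis and vertical below 0.12 rad and linear speed of each of tin, weight, vial, spool, probe below 0.02 m/s); the robot touches nothing.
It fails at once if the beaker is moved more than 15 mm (distance of beaker from where it was at the start of the episode above 0.015 m).
It fails at once if the jar is moved more than 15 mm (distance of jar from where it was at the start of the episode above 0.015 m).
It also fails if it takes over 122 s, if anything falls off the work surface, if the arm or the gripper's body presses on something with over 40 N, if the wrist force passes 120 N, or if a joint passes its speed limit or range.

### The arm

A 6-joint arm with a two-finger parallel gripper is mounted at the origin on the work surface. World frame = base frame: x ahead of the robot, y to its left, z up, the work surface at z = 0. Lengths are in m, angles in rad, forces in N, time in s.
With the tool pointing down it reaches from about 0.35 to 0.775 m from the base axis. Payload 5.5 kg.
Tool frame: the origin (TCP) lies on the mounting face of the last link; the fingertips stand 173 mm ahead of it and the grasp point (between the pads) lies 155 mm ahead of it (pinch_z is the z of the grasp point in the tool frame, in m); z points along the fingers, y is the line along which they close (so a half turn about z gives the same grasp; the last joint's range is limited). The gripper opens to 85 mm and grips with 20 to 120 N. Pads are 22 mm wide; open, the fingers measure 114 mm over their backs; the gripper's body (76 mm by 85 mm) begins 54 mm behind the grasp point. The pads swing forward as they close: fully open they stand 13 mm farther back than shut.
Start: joints at [-1.266, 0.313, 0.046, 1.304, 0, 1.431], TCP at [0.247, -0.519, 0.405] pointing down, gripper open.
Joint ranges: [-2.76, 2.76], [-0.86, 1.69], [-1.03, 1.26], [-2.2, 2.34], [-1.47, 1.5], [-3.14, 3.14]. Speed limits (rad/s): [2.57, 2.57, 3.14, 3.14, 3.14, 3.14].

### API

Orientations are given as [roll, pitch, yaw] about the fixed x, y, z axes, in that order (R = Rz(yaw) Ry(pitch) Rx(roll)).
In Python, from rig import * gives the robot as it stands.
- The arm moves only by the shell command python3 -m inch 'ROWS' [FORCE]. ROWS is JSON, a list of rows, each a list of 5 numbers: the opening, from 0 (shut) to 1 (fully open), then the shift along the world's x, y, z in m, then the turn about the world's z in degrees. In form: [[grip, dx, dy, dz, spin], ...]. A call has 1 to 8 rows; each row is the pose to reach, as a shift and turn from the pose commanded when the call began; what a row does not reach only later rows make up. A row lasts 1/12 s, in which the tool goes at most 41.7 mm and 7.16 degrees, less where a joint would pass 70% of its speed; a pose out of reach is approached as far as the arm can. A call with a gripper value outside its range is refused whole. The fingers move at their own pace and stop on an object; FORCE is the grip in N (left out, the last holds). Time passes only in rows, so rows that repeat a pose let the fingers close. It gives the time, the measured TCP pose, the force, the opening and the grip force at its end, in the units of the state.
- observe(): the state, without advancing time (a new reading comes with each control period).
- camera(name): name is "side" or "top" or "wrist"; returns a dict with "color" (420x560x3 uint8, red, green, blue), "mtx" (3x3 intrinsics, pixels), "k1" (the pictures are not rectified: a ray, as slopes to the right and down, at radius r is drawn at 1 + k1 r^2 times it, then the intrinsics apply), "eye" and "rotation" of the camera in the world; the wrist camera has in their place "hand_eye" (4x4, takes a point from camera to tool coordinates, whose origin is the TCP and whose axes are the flange's). Camera axes: x right, y down, z forward; pixel columns grow to the right and rows downward; lengths in m; the calibration is good to about 2 mm. A picture is of the moment at which its call begins: read the wrist's pose just before it. There is no depth.
- sign_off(): hands the job in; it is judged then, once.
Trained networks look in a picture, given as the dict that the camera call returned (one of the last four; its "shot" number tells which), for a name from the list of things; names that differ only in an ending like _2 or _b are one class to them, and where a whole thing is asked for, a point or a joint stands for the part that bears it (a point fixed in the world has none). Each returns a list of dicts, best first, with "p" (0 to 1); they miss things now and then, are a little off and sometimes report something else, mostly with a low value. They report only what shows in the picture. A call takes as long as a camera call. They do not tell look-alikes from the thing itself.
- cut_out(picture, label): "mask" (420x560 bool, what is visible of it) and "rect" ([left, top, right, bottom] in pixels, round what is visible of it).
The state is a dict: "time_s": time; "q": joint angles; "qd": joint speeds; "joint_efforts": joint torques, N m; "ee_pos": TCP position; "orientation": TCP orientation; "ft_force": force on the tool from outside, world axes, zero at the start; "ft_torque": the same for the moment, N m; "grip_width": finger opening in m; "gripper_force": force on a finger pad.
Only numpy, scipy, OpenCV 4.12 (cv2) and the standard library are available. Lean on these libraries where they do the work, as an engineer would, in place of code of your own. Each camera call takes 0.05 s, during which the arm holds its last target. There are 200 camera calls.

## Working session

There is one attempt and no reset: what is moved stays moved. The work goes in short steps, Python scripts to look and compute and a shell command to move; the robot and the scene stay as the last step left them, time stands still between calls to the robot, and variables do not carry over. Pictures are saved under pics/ and viewed, at most 14 in all, crops included, and the job is handed in when it is done.

```bash
ls; mkdir -p pics
cat > h.py <<'E'
from rig import *
import numpy as np, cv2
from scipy.spatial.transform import Rotation as R
def save(p,n): cv2.imwrite('pics/'+n, p['color'][:,:,::-1])
def cam(name):
    s=observe(); p=camera(name)
    if name=='wrist':
        T=np.eye(4); T[:3,:3]=R.from_euler('xyz',s['orientation']).as_matrix(); T[:3,3]=s['ee_pos']
        T=T@np.array(p['hand_eye']); p['E']=T[:3,3]; p['Rm']=T[:3,:3]
    else: p['E']=np.array(p['eye']); p['Rm']=np.array(p['rotation'])
    return p
def world(p,u,v,z):
    K=np.array(p['mtx']); D=np.array([p['k1'],0,0,0,0.])
    a=cv2.undistortPoints(np.array([[[u,v]]],float),K,D)[0,0]
    d=p['Rm']@np.array([a[0],a[1],1]); t=(z-p['E'][2])/d[2]
    return (p['E']+t*d)
def pix(p,X):
    c=p['Rm'].T@(np.array(X)-p['E'])
    r,_=cv2.projectPoints(c.reshape(1,1,3),np.zeros(3),np.zeros(3),np.array(p['mtx'],float),np.array([p['k1'],0,0,0,0.]))
    return r[0,0]
E
python3 - <<'E'
from h import *
t=cam('top');s=cam('side');save(t,'top.png');save(s,'side.png')
print(t['E'],t['Rm'].round(2).tolist(),s['E'],s['Rm'].round(2).tolist())
for n in ['plate','lamp','rack','tin','weight','vial','spool','probe','beaker','jar']:
    for d in cut_out(t,n)[:4]:
        m=d['mask'];v,u=np.nonzero(m);print(n,round(d['p'],2),d['rect'],u.mean().round(1),v.mean().round(1),world(t,u.mean(),v.mean(),0).round(3)[:2])
E
```

```text
pics
[ 0.42719807 -0.01234733  1.09109485] [-3.06, 0.03, -1.57] [-0.14665855  0.74873796  0.61670396] [-2.09, -0.02, -2.43]Traceback (most recent call last):
  File "<stdin>", line 6, in <module>
  File "h.py", line 15, in world
    d=p['Rm']@np.array([a[0],a[1],1]); t=(z-p['E'][2])/d[2]
                                                       ~^^^
IndexError: invalid index to scalar variable.
```

View pics/top.png

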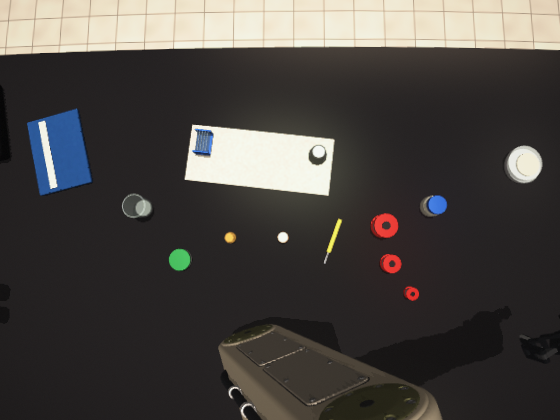

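View pics/side.png

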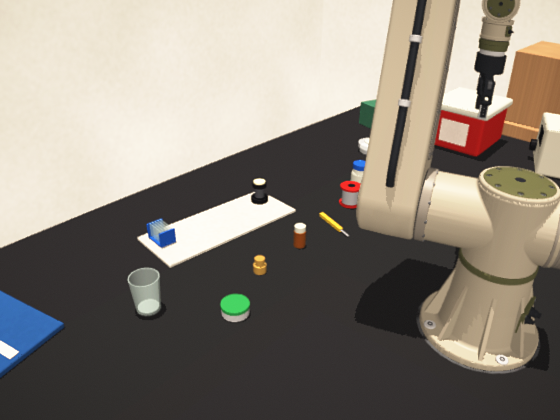

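The top view shows the plate with the rack at (203,142) and the lamp at (318,153). The tin is at (180,260), the weight at (230,238), the vial at (283,238) and the probe around (335,235). There are three spools, and the middle-sized one is at (391,264). The beaker (137,206) and jar (434,205) are to the sides. The rotation comes as roll-pitch-yaw, so I'll fix the helper.

```bash
sed -i "s/p\['Rm'\]=np.array(p\['rotation'\])/p['Rm']=R.from_euler('xyz',p['rotation']).as_matrix()/" h.py
cat >> h.py <<'E'
def fit(p,mask,sil,x0):
    """fit silhouette outline (convex hull of circles) centre by matching bbox of mask: sil=[(r,z),..]"""
    from scipy.optimize import least_squares
    v,u=np.nonzero(mask); b=np.array([u.min(),v.min(),u.max()+1,v.max()+1])
    a=np.linspace(0,2*np.pi,48)
    def f(x):
        q=np.array([pix(p,[x[0]+r*np.cos(t),x[1]+r*np.sin(t),z]) for r,z in sil for t in a])
        return np.r_[q.min(0),q.max(0)]-b+np.array([.0,.0,.0,.0])
    s=least_squares(f,x0); return s.x,s.fun
SIL=dict(tin=[(.028,0),(.028,.024)],weight=[(.014,0),(.014,.018),(.011,.034)],vial=[(.014,0),(.014,.04),(.0125,.054)],
 spool=[(.023,0),(.023,.042)],lamp=[(.024,.008),(.024,.066)],beaker=[(.03,0),(.03,.075)],jar=[(.026,0),(.026,.065)])
E
python3 - <<'E'
from h import *
t=cam('top')
for n in ['plate','lamp','rack','tin','weight','vial','spool','probe','beaker','jar']:
    for d in cut_out(t,n)[:4]:
        m=d['mask'];v,u=np.nonzero(m);w=world(t,u.mean(),v.mean(),0)
        print(n,round(d['p'],2),np.round(d['rect']),u.mean().round(1),v.mean().round(1),w.round(3)[:2],m.sum())
        if d['p']<.3: continue
        if n in SIL: x,e=fit(t,m,SIL[n],w[:2]);print('   fit',x.round(4),e.round(1))
        if n in('plate','probe'):
            c=max(cv2.findContours(m.astype('uint8'),0,2)[0],key=len)
            z=.008 if n=='plate' else .01
            W=np.array([world(t,*q[0],z)[:2] for q in c]); r=cv2.minAreaRect(W.astype('float32'));print('   ',r)
E
```

```text
plate 0.87 [186. 125. 337. 197.] 260.4 161.0 [0.632 0.07 ] 7450
    ((0.6348260641098022, 0.07498205453157425), (0.3805621564388275, 0.15558718144893646), 83.66288757324219)
lamp 0.83 [310. 145. 326. 164.] 316.8 154.7 [ 0.648 -0.078] 286
   fit [ 0.6392 -0.0758] [-1.2 -1.5  1.1  1.6]
rack 0.75 [192. 129. 214. 154.] 203.5 141.6 [0.684 0.223] 436
tin 0.97 [166. 248. 190. 270.] 179.4 258.7 [0.373 0.281] 431
   fit [0.3734 0.2771] [ 0.6 -0.1 -0.6  0.1]
tin 0.61 [327. 223. 340. 250.] 333.4 235.5 [ 0.436 -0.121] 118
   fit [ 0.4334 -0.1195] [-4.9  4.5  4.8 -4.4]
weight 0.59 [225. 234. 241. 247.] 230.4 237.5 [0.43  0.147] 94
   fit [0.4283 0.1441] [ 0.1 -0.5 -0.1  0.5]
vial 0.57 [276. 230. 289. 245.] 282.1 237.3 [0.431 0.012] 96
   fit [0.4302 0.0104] [-0.2 -0.1  0.2  0.1]
spool 0.87 [371. 214. 396. 232.] 384.0 224.8 [ 0.464 -0.252] 487
   fit [ 0.4626 -0.2473] [ 3.2  1.7 -3.1 -1.7]
spool 0.68 [379. 255. 400. 271.] 390.1 262.9 [ 0.366 -0.267] 321
   fit [ 0.366  -0.2626] [-0.5 -0.1  0.5  0.1]
spool 0.61 [406. 285. 419. 306.] 410.5 293.1 [ 0.288 -0.319] 165
   fit [ 0.2897 -0.3137] [-3.5 -3.3  3.3  3.2]
probe 0.43 [330. 223. 342. 252.] 333.2 235.9 [ 0.435 -0.12 ] 142
    ((0.4351173937320709, -0.11932753026485443), (0.011560306884348392, 0.08696521818637848), 70.62732696533203)
beaker 0.69 [124. 193. 152. 219.] 136.2 206.1 [0.511 0.401] 507
   fit [0.5086 0.383 ] [-2.6 -1.3  2.7  1.3]
jar 0.63 [422. 196. 444. 215.] 432.1 205.3 [ 0.515 -0.379] 368
   fit [ 0.51   -0.3692] [-1.5 -2.2  1.4  2.3]
```

```bash
cat >> h.py <<'E'
def go(x,y,gz,ang):
    """shift/spin needed from the present pose for grasp point x,y,gz and closing line at ang deg (mod 180)"""
    s=observe(); M=R.from_euler('xyz',s['orientation']).as_matrix(); P=np.array(s['ee_pos'])
    a=np.degrees(np.arctan2(M[1,1],M[0,1])); d=(ang-a+90)%180-90
    D=np.array([x,y,gz+.155])-P
    print('shift',D.round(3),'spin',d.round(1),'or',(d-180*np.sign(d)).round(1),'t',round(s['time_s'],2),'P',P.round(3),'q6',np.round(s['q'][5],2),'tilt',M[:,2].round(3))
E
python3 - <<'E'
from h import *
go(.366,-.263,.15,-6)
go(.666,.146,.15,-6)
p=cam('wrist');save(p,'w0.png')
E
```

```text
shift [ 0.119  0.256 -0.1  ] spin 58.5 or -121.5 t 0.7 P [ 0.247 -0.519  0.405] q6 1.43 tilt [ 0. -0. -1.]
shift [ 0.419  0.665 -0.1  ] spin 58.5 or -121.5 t 0.7 P [ 0.247 -0.519  0.405] q6 1.43 tilt [ 0. -0. -1.]
```

```bash
python3 -m inch '[[1,0.017,0.037,-0.014,7],[1,0.034,0.073,-0.028,14],[1,0.051,0.11,-0.043,21],[1,0.068,0.146,-0.057,28],[1,0.085,0.183,-0.07,35],[1,0.1,0.22,-0.085,42],[1,0.119,0.256,-0.1,49],[1,0.119,0.256,-0.1,56]]' 30
python3 -m inch '[[1,0,0,0,2],[1,0,0,0,2]]'
python3 - <<'E'
from h import *
p=cam('wrist');save(p,'w1.png')
for d in cut_out(p,'spool')[:3]:
    m=d['mask'];v,u=np.nonzero(m);w=world(p,u.mean(),v.mean(),.04);x,e=fit(p,m,SIL['spool'],w[:2]);print(d['p'],d['rect'],w,x,e)
go(.366,-.263,.15,-6)
E
```

```text
time_s: 1.42
ee_pos: [0.3666, -0.2578, 0.3026]
orientation: [-3.139, -0.005, 1.433]
ft_force: [-0.8, 0.5, 0.0]
grip_width: 0.0854
gripper_force: 0.0
time_s: 1.58
ee_pos: [0.3668, -0.2619, 0.3046]
orientation: [-3.141, -0.0, 1.46]
ft_force: [-0.3, -0.6, 0.6]
grip_width: 0.0855
gripper_force: 0.0
0.95 [245.5, 170.4, 314.9, 249.6] [ 0.36700173 -0.25879059  0.04      ] [ 0.367405   -0.26195995] [-1.00374164 -0.42785642  1.00347322  0.46118603]
0.71 [366.9, 123.7, 486.4, 227.5] [ 0.46084254 -0.24469244  0.04      ] [ 0.46638845 -0.24914233] [ 15.725089    12.14848853 -13.7603772  -12.32234431]
0.62 [163.8, 254.4, 213.7, 313.8] [ 0.29877023 -0.30503242  0.04      ] [ 0.29628153 -0.31326273] [-13.20973599 -12.62472744  15.06362238  13.14783254]
shift [-0.001  0.    -0.   ] spin 0.6 or -179.4 t 1.68 P [ 0.367 -0.263  0.305] q6 0.88 tilt [ 0.001 -0.001 -1.   ]
```

View pics/w1.png

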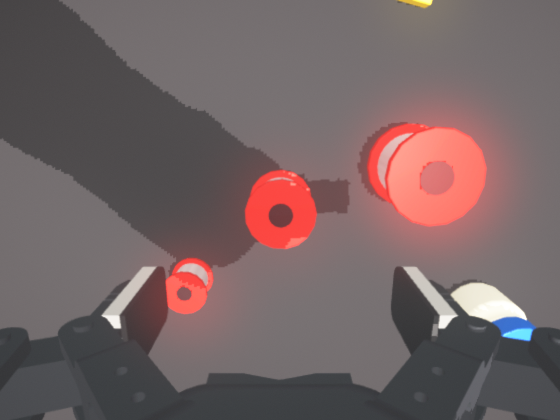

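The wrist view shows the middle spool at (281,212). Its 46 mm size fits to within 1 px, and the larger spool (437,177) and smaller one (185,293) are clear of it. I'll descend and grip.

```bash
python3 -m inch '[[1,0,0.001,-0.04,0],[1,0,0.001,-0.08,0],[1,0,0.001,-0.115,0],[1,0,0.001,-0.128,0],[1,0,0.001,-0.128,0],[0.3,0,0.001,-0.128,0],[0.3,0,0.001,-0.128,0],[0.3,0,0.001,-0.128,0]]' 30
python3 -m inch '[[0.3,0,0,0,0],[0.3,0,0,0,0],[0.3,0,0,0,0],[0.3,0,0,0,0]]'
python3 -m inch '[[0.3,0,0,0.03,0],[0.3,0,0,0.07,0],[0.3,0,0,0.11,0],[0.3,0,0,0.128,0]]'
python3 -c "
from h import *
go(.666,.146,.13,-6.3)"
```

```text
time_s: 2.35
ee_pos: [0.3671, -0.2632, 0.1784]
orientation: [3.139, 0.002, 1.456]
ft_force: [-0.5, 0.7, 1.0]
grip_width: 0.0517
gripper_force: 0.0
time_s: 2.68
ee_pos: [0.3671, -0.263, 0.1785]
orientation: [3.139, 0.003, 1.457]
ft_force: [-1.1, -0.5, 5.3]
grip_width: 0.0444
gripper_force: 29.8
time_s: 3.02
ee_pos: [0.3672, -0.2628, 0.3102]
orientation: [3.136, 0.005, 1.457]
ft_force: [1.6, -0.3, -1.0]
grip_width: 0.0444
gripper_force: 31.2
shift [ 0.299  0.409 -0.025] spin 0.2 or -179.8 t 3.02 P [ 0.367 -0.263  0.31 ] q6 0.89 tilt [ 0.005 -0.005 -1.   ]
```

```bash
python3 -m inch '[[0.3,0.023,0.031,0,0],[0.3,0.046,0.062,0,0],[0.3,0.069,0.093,0,0],[0.3,0.092,0.124,0,0],[0.3,0.115,0.155,0,0],[0.3,0.138,0.187,0,0],[0.3,0.161,0.219,0,0],[0.3,0.184,0.25,0,0]]'
python3 -m inch '[[0.3,0.023,0.032,0,0],[0.3,0.046,0.064,0,0],[0.3,0.069,0.096,0,0],[0.3,0.092,0.128,0,0],[0.3,0.115,0.158,0,0],[0.3,0.115,0.158,0,0],[0.3,0.115,0.158,0,0]]'
python3 - <<'E'
from h import *
go(.666,.146,.13,-6.3)
p=cam('wrist');save(p,'w2.png')
t=cam('top')
for n in['rack','lamp','plate']:
  for p in (p,t):
    for d in cut_out(p,n)[:1]:
      v,u=np.nonzero(d['mask']);print(n,d['p'],d['rect'],world(p,u.mean(),v.mean(),.03 if n!='plate' else .008))
E
```

```text
time_s: 3.68
ee_pos: [0.5512, -0.01, 0.3057]
orientation: [3.14, 0.0, 1.457]
ft_force: [0.9, -0.8, -0.4]
grip_width: 0.0443
gripper_force: 31.2
time_s: 4.27
ee_pos: [0.666, 0.148, 0.3042]
orientation: [3.142, 0.0, 1.46]
ft_force: [-0.5, -0.2, -1.6]
grip_width: 0.0444
gripper_force: 31.4
shift [ 0.    -0.002 -0.019] spin 0.0 or -180.0 t 4.27 P [0.666 0.148 0.304] q6 1.78 tilt [ 0. -0. -1.]
rack 0.84 [233.4, 60.3, 340.4, 135.2] [0.67710123 0.21898114 0.03      ]
lamp 0.77 [309.4, 144.1, 327.1, 164.9] [ 0.64224032 -0.07654031  0.03      ]
lamp 0.77 [309.4, 144.1, 327.1, 164.9] [ 0.64224032 -0.07654031  0.03      ]
plate 0.92 [217.9, 131.2, 336.0, 196.8] [0.62600224 0.02993212 0.008     ]
plate 0.92 [217.9, 131.2, 336.0, 196.8] [0.62600224 0.02993212 0.008     ]
```

View pics/w2.png

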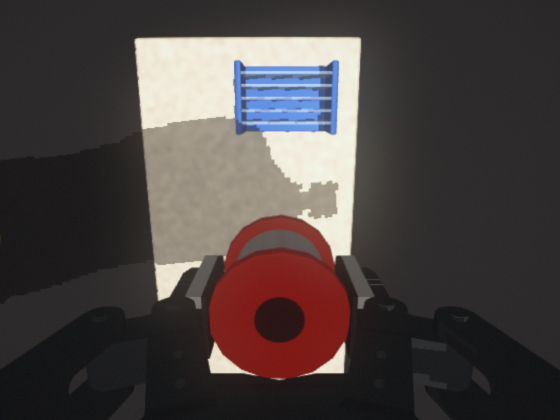

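The held spool at (280,310) is upright and in line with the rack (287,98), so I'll set it down.

```bash
python3 -m inch '[[0.3,0,-0.002,-0.035,0],[0.3,0,-0.002,-0.07,0],[0.3,0,-0.002,-0.1,0],[0.3,0,-0.002,-0.112,0],[0.3,0,-0.002,-0.118,0],[0.3,0,-0.002,-0.118,0],[0.8,0,-0.002,-0.118,0],[0.8,0,-0.002,-0.118,0]]'
python3 -m inch '[[0.8,0,0,0,0],[0.8,0,0,0,0],[0.8,0,0,0.03,0],[0.8,0,0,0.07,0],[0.8,0,0,0.11,0],[0.8,0,0,0.125,0]]'
python3 - <<'E'
from h import *
p=cam('wrist')
for d in cut_out(p,'spool')[:1]:
    m=d['mask'];v,u=np.nonzero(m);w=world(p,u.mean(),v.mean(),.05);x,e=fit(p,m,[(.023,.008),(.023,.05)],w[:2]);print(d['p'],x,e)
go(.430,.012,.13,-6.3)
go(.373,.278,.13,-6.3)
E
```

```text
time_s: 5.33
ee_pos: [0.6664, 0.1438, 0.1886]
orientation: [3.138, -0.001, 1.457]
ft_force: [-0.4, 0.5, 1.4]
grip_width: 0.0668
gripper_force: 0.0
time_s: 5.83
ee_pos: [0.6667, 0.1441, 0.3187]
orientation: [3.133, -0.002, 1.457]
ft_force: [0.6, 0.2, 0.4]
grip_width: 0.0681
gripper_force: 0.0
0.91 [0.66537124 0.14455886] [-0.14913388 -1.44689811  0.15208711  1.38131358]
shift [-0.237 -0.132 -0.032] spin 0.2 or -179.8 t 5.93 P [0.667 0.144 0.317] q6 1.78 tilt [ 0.01   0.001 -1.   ]
shift [-0.294  0.134 -0.032] spin 0.2 or -179.8 t 5.93 P [0.667 0.144 0.317] q6 1.78 tilt [ 0.01   0.001 -1.   ]
```

```bash
python3 -m inch '[[0.8,-0.034,-0.019,0,0],[0.8,-0.068,-0.038,-0.005,0],[0.8,-0.102,-0.057,-0.01,0],[0.8,-0.136,-0.076,-0.015,0],[0.8,-0.17,-0.095,-0.02,0],[0.8,-0.204,-0.114,-0.02,0],[0.8,-0.236,-0.134,-0.02,0],[0.8,-0.236,-0.134,-0.02,0]]'
python3 - <<'E'
from h import *
p=cam('wrist');save(p,'w3.png')
for d in cut_out(p,'vial')[:2]:
    m=d['mask'];v,u=np.nonzero(m);w=world(p,u.mean(),v.mean(),.03);x,e=fit(p,m,SIL['vial'],w[:2]);print(d['p'],x,e);go(x[0],x[1],.03,-6.3)
E
```

```text
time_s: 6.6
ee_pos: [0.4225, 0.0089, 0.2894]
orientation: [-3.132, 0.001, 1.455]
ft_force: [0.3, 1.2, -1.4]
grip_width: 0.0684
gripper_force: 0.0
0.62 [0.43176396 0.0095916 ] [-0.22061001 -0.13306511  0.22024393  0.12266923]
shift [ 0.004  0.    -0.106] spin 0.3 or -179.7 t 6.7 P [0.428 0.009 0.291] q6 1.52 tilt [-0.001  0.    -1.   ]
```

View pics/w3.png

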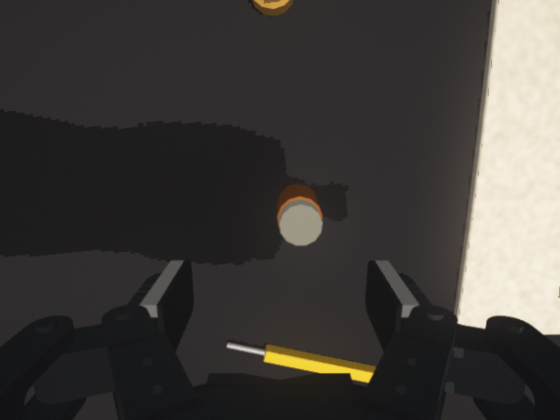

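The vial (white cap at 300,222) lies between the open fingers, with the probe well clear.

```bash
python3 -m inch '[[0.8,0.003,-0.001,-0.04,0],[0.8,0.003,-0.001,-0.08,0],[0.8,0.003,-0.001,-0.1,0],[0.8,0.003,-0.001,-0.107,0],[0.8,0.003,-0.001,-0.107,0],[0.1,0.003,-0.001,-0.107,0],[0.1,0.003,-0.001,-0.107,0],[0.1,0.003,-0.001,-0.107,0]]' 25
python3 -m inch '[[0.1,0,0,0,0],[0.1,0,0,0,0],[0.1,0,0,0,0],[0.1,0,0,0,0],[0.1,0,0,0,0]]'
python3 -m inch '[[0.1,0,0,0.03,0],[0.1,0,0,0.07,0],[0.1,0,0,0.11,0],[0.1,0,0,0.12,0],[0.1,0,0,0.12,0]]'
python3 -c "
from h import *
go(.650,-.003,.13,-6.3)"
```

```text
time_s: 7.37
ee_pos: [0.4337, 0.0089, 0.1862]
orientation: [3.138, 0.0, 1.457]
ft_force: [0.2, 0.3, -0.0]
grip_width: 0.0324
gripper_force: 0.0
time_s: 7.78
ee_pos: [0.4334, 0.0088, 0.1862]
orientation: [3.138, -0.0, 1.457]
ft_force: [-0.5, 1.0, 6.1]
grip_width: 0.027
gripper_force: 24.6
time_s: 8.2
ee_pos: [0.434, 0.0087, 0.3089]
orientation: [3.133, 0.0, 1.457]
ft_force: [1.3, -0.4, -1.1]
grip_width: 0.027
gripper_force: 25.0
shift [ 0.216 -0.012 -0.024] spin 0.2 or -179.8 t 8.2 P [0.434 0.009 0.309] q6 1.52 tilt [ 0.009 -0.001 -1.   ]
```

```bash
python3 -m inch '[[0.1,0.036,-0.002,0,0],[0.1,0.072,-0.004,0,0],[0.1,0.108,-0.006,0,0],[0.1,0.144,-0.008,0,0],[0.1,0.18,-0.01,0,0],[0.1,0.216,-0.012,0,0],[0.1,0.216,-0.012,0,0],[0.1,0.216,-0.012,0,0]]'
python3 -m inch '[[0.1,0,0,-0.035,0],[0.1,0,0,-0.07,0],[0.1,0,0,-0.095,0],[0.1,0,0,-0.1,0],[0.1,0,0,-0.1,0]]'
python3 -c "
from h import *
go(.650,-.003,.039,-6.3)"
```

```text
time_s: 8.87
ee_pos: [0.6494, -0.0033, 0.3015]
orientation: [-3.138, -0.0, 1.457]
ft_force: [-0.9, 1.2, -0.9]
grip_width: 0.0272
gripper_force: 25.1
time_s: 9.28
ee_pos: [0.6459, -0.0028, 0.2023]
orientation: [-3.135, -0.0, 1.457]
ft_force: [-0.0, 0.9, 1.2]
grip_width: 0.027
gripper_force: 25.1
shift [ 0.004 -0.    -0.008] spin 0.2 or -179.8 t 9.28 P [ 0.646 -0.003  0.202] q6 1.56 tilt [-0.006  0.001 -1.   ]
```

```bash
python3 -m inch '[[0.1,0.002,0,-0.004,0],[0.1,0.002,0,-0.007,0],[0.1,0.002,0,-0.007,0],[0.5,0.002,0,-0.007,0],[0.5,0.002,0,-0.007,0],[0.5,0.002,0,-0.007,0],[0.5,0.002,0,-0.007,0]]'
python3 -m inch '[[0.6,0,0,0.03,0],[0.6,0,0,0.07,0],[0.8,0,0,0.11,0],[0.8,0,0,0.12,0],[0.8,0,0,0.12,0]]'
python3 - <<'E'
from h import *
p=cam('wrist')
for d in cut_out(p,'vial')[:1]:
    m=d['mask'];v,u=np.nonzero(m);w=world(p,u.mean(),v.mean(),.04);x,e=fit(p,m,[(r,z+.008) for r,z in SIL['vial']],w[:2]);print(d['p'],x,e)
go(.373,.278,.15,-6.3)
go(.373,.278,.15,84)
E
```

```text
time_s: 9.87
ee_pos: [0.6506, -0.0031, 0.1983]
orientation: [3.141, 0.0, 1.457]
ft_force: [-0.2, 0.4, -0.1]
grip_width: 0.0429
gripper_force: 0.0
time_s: 10.28
ee_pos: [0.6519, -0.0032, 0.3231]
orientation: [3.132, 0.0, 1.457]
ft_force: [0.5, -0.4, 0.6]
grip_width: 0.0683
gripper_force: 0.0
0.65 [ 0.65061721 -0.00315766] [-0.87509172 -0.97682979  0.87741856  0.8826206 ]
shift [-0.277  0.281 -0.013] spin 0.2 or -179.8 t 10.38 P [ 0.65  -0.003  0.318] q6 1.56 tilt [ 0.001 -0.    -1.   ]
shift [-0.277  0.281 -0.013] spin -89.5 or 90.5 t 10.38 P [ 0.65  -0.003  0.318] q6 1.56 tilt [ 0.001 -0.    -1.   ]
```

```bash
python3 -m inch '[[1,-0.028,0.028,0,0],[1,-0.056,0.056,0,0],[1,-0.084,0.084,0,0],[1,-0.112,0.112,0,0],[1,-0.14,0.14,0,0],[1,-0.168,0.168,0,0],[1,-0.196,0.196,0,0],[1,-0.224,0.224,0,0]]'
python3 -m inch '[[1,-0.028,0.028,-0.01,0],[1,-0.053,0.057,-0.013,0],[1,-0.053,0.057,-0.013,0],[1,-0.053,0.057,-0.013,0]]'
python3 - <<'E'
from h import *
p=cam('wrist');save(p,'w4.png')
for d in cut_out(p,'tin')[:2]:
    m=d['mask'];v,u=np.nonzero(m);w=world(p,u.mean(),v.mean(),.02);x,e=fit(p,m,SIL['tin'],w[:2]);print(d['p'],x,e);go(x[0],x[1],.022,-6.3)
E
```

```text
time_s: 11.05
ee_pos: [0.424, 0.2216, 0.3157]
orientation: [-3.138, 0.001, 1.457]
ft_force: [0.7, 0.7, -0.2]
grip_width: 0.0853
gripper_force: 0.0
time_s: 11.38
ee_pos: [0.3711, 0.2788, 0.3029]
orientation: [-3.138, 0.002, 1.462]
ft_force: [-0.1, -0.1, 0.4]
grip_width: 0.0853
gripper_force: 0.0
0.94 [0.37323827 0.27361767] [-0.95342236 -1.22110302  0.95198425  1.31927823]
shift [-0.    -0.004 -0.127] spin 0.2 or -179.8 t 11.48 P [0.373 0.278 0.304] q6 2.15 tilt [-0.001 -0.001 -1.   ]
0.54 [0.42953054 0.14092871] [-18.62378396 -10.83911946  17.47448378  12.83064204]
shift [ 0.056 -0.137 -0.127] spin 0.2 or -179.8 t 11.48 P [0.373 0.278 0.304] q6 2.15 tilt [-0.001 -0.001 -1.   ]
```

View pics/w4.png

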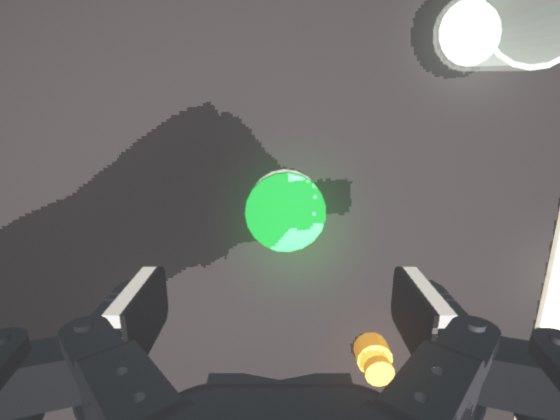

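The tin (green lid at 286,210) is free of the beaker (470,32) and the weight (375,360).

```bash
python3 -m inch '[[1,0,-0.003,-0.04,0],[1,0,-0.003,-0.08,0],[1,0,-0.003,-0.115,0],[1,0,-0.003,-0.127,0],[1,0,-0.003,-0.127,0],[0.4,0,-0.003,-0.127,0],[0.4,0,-0.003,-0.127,0],[0.4,0,-0.003,-0.127,0]]' 35
python3 -m inch '[[0.4,0,0,0,0],[0.4,0,0,0,0],[0.4,0,0,0,0]]'
python3 -m inch '[[0.4,0,0,0.03,0],[0.4,0,0,0.07,0],[0.4,0,0,0.11,0],[0.4,0,0,0.135,0],[0.4,0,0,0.135,0]]'
python3 -c "
from h import *
go(.658,.071,.15,-6.3)"
```

```text
time_s: 12.15
ee_pos: [0.3748, 0.2749, 0.1794]
orientation: [3.139, -0.001, 1.456]
ft_force: [-0.4, -2.2, 5.9]
grip_width: 0.0542
gripper_force: 35.9
time_s: 12.4
ee_pos: [0.3746, 0.2751, 0.1794]
orientation: [3.138, -0.001, 1.457]
ft_force: [0.5, -3.5, 6.9]
grip_width: 0.0544
gripper_force: 37.0
time_s: 12.82
ee_pos: [0.3752, 0.2761, 0.3192]
orientation: [3.132, -0.007, 1.457]
ft_force: [0.4, -0.0, -0.7]
grip_width: 0.0543
gripper_force: 38.0
shift [ 0.283 -0.205 -0.014] spin 0.2 or -179.8 t 12.82 P [0.375 0.276 0.319] q6 2.15 tilt [ 0.01   0.005 -1.   ]
```

```bash
python3 -m inch '[[0.4,0.032,-0.023,0,0],[0.4,0.064,-0.046,0,0],[0.4,0.096,-0.069,0,0],[0.4,0.128,-0.092,0,0],[0.4,0.16,-0.115,0,0],[0.4,0.192,-0.138,0,0],[0.4,0.224,-0.161,0,0],[0.4,0.256,-0.184,0,0]]'
python3 -m inch '[[0.4,0.027,-0.021,0,0],[0.4,0.027,-0.021,0,0],[0.4,0.027,-0.021,0,0],[0.4,0.027,-0.021,-0.035,0],[0.4,0.027,-0.021,-0.07,0],[0.4,0.027,-0.021,-0.105,0],[0.4,0.027,-0.021,-0.115,0],[0.4,0.027,-0.021,-0.115,0]]'
python3 -c "
from h import *
go(.658,.071,.033,-6.3)"
```

```text
time_s: 13.48
ee_pos: [0.6305, 0.0896, 0.312]
orientation: [-3.141, -0.0, 1.457]
ft_force: [0.6, 1.1, -0.6]
grip_width: 0.0546
gripper_force: 37.9
time_s: 14.15
ee_pos: [0.6535, 0.0709, 0.1939]
orientation: [-3.133, 0.001, 1.458]
ft_force: [-0.1, 0.9, -1.6]
grip_width: 0.0539
gripper_force: 38.0
shift [ 0.005  0.    -0.006] spin 0.1 or -179.9 t 14.15 P [0.653 0.071 0.194] q6 1.67 tilt [-0.008  0.    -1.   ]
```

```bash
python3 -m inch '[[0.4,0,0,-0.003,0],[0.4,0,0,-0.007,0],[0.4,0,0,-0.007,0],[0.9,0,0,-0.007,0],[0.9,0,0,-0.007,0],[0.9,0,0,-0.007,0],[0.9,0,0,-0.007,0]]'
python3 -m inch '[[0.9,0,0,0.03,0],[0.9,0,0,0.07,0],[0.9,0,0,0.11,0],[0.9,0,0,0.12,0],[0.9,0,0,0.12,0],[0.9,0,0,0.12,0]]'
python3 - <<'E'
from h import *
p=cam('wrist');save(p,'w5.png')
for d in cut_out(p,'tin')[:1]:
    m=d['mask'];v,u=np.nonzero(m);w=world(p,u.mean(),v.mean(),.03);x,e=fit(p,m,[(r,z+.008) for r,z in SIL['tin']],w[:2]);print(d['p'],x,e)
go(.429,.143,.15,-6.3)
E
```

```text
time_s: 14.73
ee_pos: [0.6567, 0.0699, 0.1916]
orientation: [3.14, -0.0, 1.457]
ft_force: [0.0, -1.5, -0.1]
grip_width: 0.0768
gripper_force: 0.0
time_s: 15.23
ee_pos: [0.6567, 0.0699, 0.3119]
orientation: [3.139, -0.0, 1.457]
ft_force: [0.0, 0.9, -1.0]
grip_width: 0.0762
gripper_force: 0.0
0.9 [0.65688313 0.06871741] [-0.93775156 -0.62061269  0.94220949  0.6968784 ]
shift [-0.227  0.073 -0.004] spin 0.2 or -179.8 t 15.33 P [0.656 0.07  0.309] q6 1.67 tilt [-0.002  0.    -1.   ]
```

View pics/w5.png

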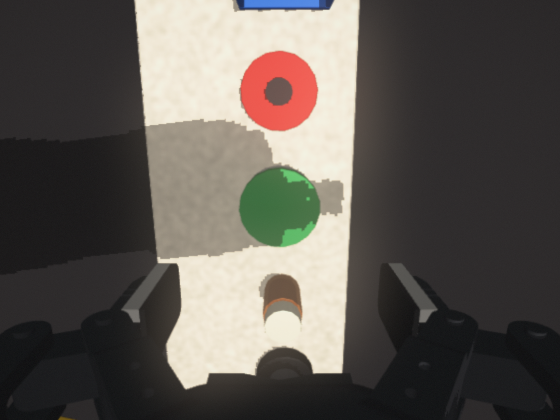

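The rack, spool (279,90), tin (280,206), vial (282,310) and lamp (284,362) stand in one straight row, with the tin at (0.657, 0.069). The weight is next.

```bash
python3 -m inch '[[0.8,-0.038,0.012,0,0],[0.8,-0.076,0.024,0,0],[0.7,-0.114,0.036,0,0],[0.7,-0.152,0.048,0,0],[0.7,-0.19,0.06,0,0],[0.7,-0.228,0.073,0,0],[0.7,-0.228,0.073,0,0],[0.7,-0.228,0.073,0,0]]'
python3 - <<'E'
from h import *
p=cam('wrist');save(p,'w6.png')
for d in cut_out(p,'weight')[:2]:
    m=d['mask'];v,u=np.nonzero(m);w=world(p,u.mean(),v.mean(),.02);x,e=fit(p,m,SIL['weight'],w[:2]);print(d['p'],x,e);go(x[0],x[1],.023,-6.3)
E
```

```text
time_s: 16.0
ee_pos: [0.4255, 0.1434, 0.3091]
orientation: [-3.138, 0.001, 1.459]
ft_force: [0.5, 0.4, 0.7]
grip_width: 0.06
gripper_force: 0.0
0.94 [0.430748   0.14486957] [-0.22606126 -0.74224774  0.22578162  0.70089859]
shift [ 0.002  0.002 -0.132] spin 0.2 or -179.8 t 16.1 P [0.429 0.143 0.31 ] q6 1.83 tilt [-0. -0. -1.]
```

```bash
python3 -m inch '[[0.7,0.002,0.001,-0.04,0],[0.7,0.002,0.001,-0.08,0],[0.7,0.002,0.001,-0.115,0],[0.7,0.002,0.001,-0.132,0],[0.7,0.002,0.001,-0.132,0],[0.1,0.002,0.001,-0.132,0],[0.1,0.002,0.001,-0.132,0],[0.1,0.002,0.001,-0.132,0]]' 30
python3 -m inch '[[0.1,0,0,0,0],[0.1,0,0,0,0],[0.1,0,0,0,0],[0.1,0,0,0,0],[0.1,0,0,0,0]]'
python3 -m inch '[[0.1,0,0,0.03,0],[0.1,0,0,0.07,0],[0.1,0,0,0.11,0],[0.1,0,0,0.14,0],[0.1,0,0,0.14,0]]'
python3 - <<'E'
from h import *
go(.657,.0695,.13,-6.3)
save(cam('wrist'),'w7.png')
E
```

```text
time_s: 16.77
ee_pos: [0.432, 0.1439, 0.1802]
orientation: [3.138, -0.001, 1.457]
ft_force: [0.8, -0.6, 1.4]
grip_width: 0.0263
gripper_force: 29.6
time_s: 17.18
ee_pos: [0.4316, 0.144, 0.1802]
orientation: [3.138, -0.001, 1.457]
ft_force: [1.6, -0.7, 6.8]
grip_width: 0.0262
gripper_force: 30.2
time_s: 17.6
ee_pos: [0.4322, 0.1444, 0.3251]
orientation: [3.131, -0.003, 1.457]
ft_force: [1.0, -0.4, -0.7]
grip_width: 0.0265
gripper_force: 30.2
shift [ 0.225 -0.075 -0.04 ] spin 0.2 or -179.8 t 17.6 P [0.432 0.144 0.325] q6 1.83 tilt [ 0.011  0.002 -1.   ]
```

View pics/w7.png

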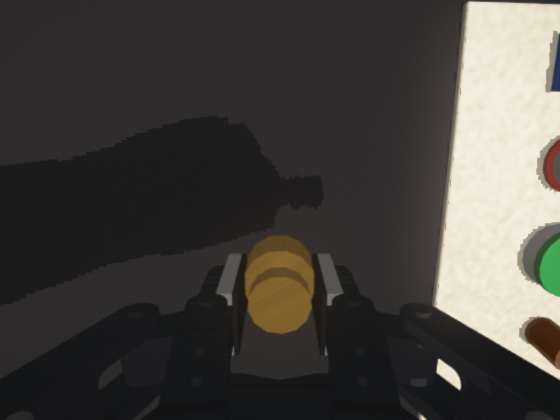

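The weight is gripped upright at (280,285). I'll carry it over the tin.

```bash
python3 -m inch '[[0.1,0.037,-0.012,0,0],[0.1,0.075,-0.025,0,0],[0.1,0.113,-0.037,0,0],[0.1,0.15,-0.05,0,0],[0.1,0.188,-0.062,0,0],[0.1,0.225,-0.075,0,0],[0.1,0.225,-0.075,0,0],[0.1,0.225,-0.075,0,0]]'
python3 -m inch '[[0.1,0,0,-0.035,0],[0.1,0,0,-0.07,0],[0.1,0,0,-0.095,0],[0.1,0,0,-0.095,0],[0.1,0,0,-0.095,0],[0.1,0,0,-0.095,0]]'
python3 -c "
from h import *
go(.657,.0695,.057,-6.3)"
```

```text
time_s: 18.32
ee_pos: [0.6564, 0.0678, 0.3147]
orientation: [-3.137, 0.0, 1.455]
ft_force: [-0.6, 0.7, -1.3]
grip_width: 0.0262
gripper_force: 30.3
time_s: 18.82
ee_pos: [0.6552, 0.0694, 0.2251]
orientation: [3.141, -0.0, 1.458]
ft_force: [0.8, -0.4, 0.2]
grip_width: 0.0263
gripper_force: 30.3
shift [ 0.002  0.    -0.013] spin 0.2 or -179.8 t 18.82 P [0.655 0.069 0.225] q6 1.67 tilt [ 0.001  0.    -1.   ]
```

```bash
python3 -m inch '[[0.1,0.002,0,-0.006,0],[0.1,0.002,0,-0.011,0],[0.1,0.002,0,-0.013,0],[0.1,0.002,0,-0.013,0],[0.1,0.002,0,-0.013,0]]'
python3 -m inch '[[0.5,0,0,0,0],[0.5,0,0,0,0],[0.5,0,0,0,0],[0.5,0,0,0,0],[0.5,0,0,0.03,0],[0.5,0,0,0.07,0],[0.5,0,0,0.1,0],[0.5,0,0,0.1,0]]'
python3 - <<'E'
from h import *
p=cam('wrist');save(p,'w8.png')
for n in ['tin','weight']:
  for d in cut_out(p,n)[:1]:
    m=d['mask'];v,u=np.nonzero(m);w=world(p,u.mean(),v.mean(),.03);x,e=fit(p,m,[(r,z+(.008 if n=='tin' else .032)) for r,z in SIL[n]],w[:2]);print(n,d['p'],x,e)
go(.435,-.119,.15,70.6)
E
```

```text
time_s: 19.23
ee_pos: [0.658, 0.069, 0.2123]
orientation: [3.139, -0.0, 1.457]
ft_force: [0.1, 0.7, 5.5]
grip_width: 0.0261
gripper_force: 30.8
time_s: 19.9
ee_pos: [0.6594, 0.0689, 0.3182]
orientation: [3.13, -0.001, 1.457]
ft_force: [0.6, 0.3, 0.4]
grip_width: 0.0428
gripper_force: 0.0
tin 0.89 [0.65647734 0.06823871] [-1.0060806  -1.6399256   1.01635212  1.74541604]
weight 0.57 [0.65805225 0.06962923] [-0.44813561  0.23665444  0.44862736 -0.20721491]
shift [-0.222 -0.188 -0.006] spin 77.1 or -102.9 t 20.05 P [0.657 0.069 0.311] q6 1.67 tilt [ 0. -0. -1.]
```

View pics/w8.png

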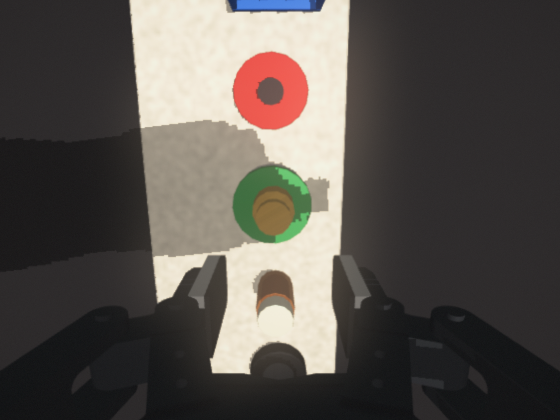

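The weight is centred on the lid to about 2 mm. The probe is the last piece.

```bash
python3 -m inch '[[0.5,-0.022,-0.019,0,7],[0.5,-0.044,-0.038,0,14],[0.5,-0.066,-0.056,0,21],[0.5,-0.088,-0.075,0,28],[0.5,-0.11,-0.094,0,35],[0.5,-0.132,-0.113,0,42],[0.5,-0.154,-0.13,0,49],[0.5,-0.176,-0.15,0,56]]'
python3 -m inch '[[0.5,-0.022,-0.019,0,7],[0.5,-0.046,-0.038,0,14],[0.5,-0.046,-0.038,0,21],[0.5,-0.046,-0.038,0,21],[0.5,-0.046,-0.038,0,21]]'
python3 - <<'E'
from h import *
p=cam('wrist');save(p,'w9.png')
for d in cut_out(p,'probe')[:2]:
    m=d['mask'];c=max(cv2.findContours(m.astype('uint8'),0,2)[0],key=len)
    W=np.array([world(p,*q[0],.01)[:2] for q in c]); r=cv2.minAreaRect(W.astype('float32'));print(d['p'],d['rect'],r)
    hs=cv2.cvtColor(p['color'],cv2.COLOR_RGB2HSV); y=((hs[...,0]>18)&(hs[...,0]<35)&(hs[...,1]>120)&m)
    c=max(cv2.findContours(y.astype('uint8'),0,2)[0],key=len)
    W=np.array([world(p,*q[0],.01)[:2] for q in c]); r=cv2.minAreaRect(W.astype('float32'));print('yellow',r);go(r[0][0],r[0][1],.022,70.6)
E
```

```text
time_s: 20.72
ee_pos: [0.4793, -0.0812, 0.3087]
orientation: [-3.14, -0.004, 2.441]
ft_force: [-0.4, -0.9, -0.9]
grip_width: 0.0426
gripper_force: 0.0
time_s: 21.13
ee_pos: [0.4349, -0.1191, 0.3096]
orientation: [3.141, -0.002, 2.797]
ft_force: [0.4, 0.2, -0.2]
grip_width: 0.0427
gripper_force: 0.0
0.98 [267.8, 102.9, 282.3, 259.8] ((0.42156362533569336, -0.11653925478458405), (0.011141846887767315, 0.11789374053478241), 69.8570556640625)
yellow ((0.4345548748970032, -0.12140092253684998), (0.00959010049700737, 0.08848097175359726), 70.40996551513672)
shift [-0.001 -0.003 -0.133] spin 0.2 or -179.8 t 21.23 P [ 0.436 -0.119  0.31 ] q6 -0.1 tilt [-0.001  0.001 -1.   ]
```

View pics/w9.png

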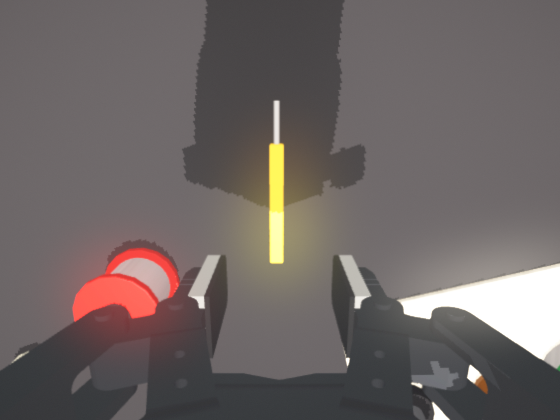

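The yellow handle runs from (277,145) to (277,262), parallel to the pads. I'll grasp at its middle.

```bash
python3 -m inch '[[0.5,-0.001,-0.002,-0.04,0],[0.5,-0.001,-0.002,-0.08,0],[0.5,-0.001,-0.002,-0.115,0],[0.5,-0.001,-0.002,-0.133,0],[0.5,-0.001,-0.002,-0.133,0],[0,-0.001,-0.002,-0.133,0],[0,-0.001,-0.002,-0.133,0],[0,-0.001,-0.002,-0.133,0]]' 30
python3 -m inch '[[0,0,0,0,0],[0,0,0,0,0],[0,0,0,0,0],[0,0,0,0,0],[0,0,0,0,0]]'
python3 -m inch '[[0,0,0,0.03,0],[0,0,0,0.07,0],[0,0,0,0.11,0],[0,0,0,0.13,0],[0,0,0,0.13,0]]'
python3 - <<'E'
from h import *
go(.598,.076,.13,-6.3)
E
```

```text
time_s: 21.9
ee_pos: [0.4356, -0.1213, 0.1792]
orientation: [-3.141, 0.003, 2.801]
ft_force: [0.1, -1.0, -0.7]
grip_width: 0.0081
gripper_force: 31.2
time_s: 22.32
ee_pos: [0.4353, -0.1214, 0.1792]
orientation: [3.141, 0.003, 2.801]
ft_force: [0.2, 2.3, 6.0]
grip_width: 0.0086
gripper_force: 31.4
time_s: 22.73
ee_pos: [0.4361, -0.1219, 0.3132]
orientation: [-3.141, 0.01, 2.801]
ft_force: [-0.0, -0.7, -1.0]
grip_width: 0.0087
gripper_force: 30.6
shift [ 0.162  0.198 -0.028] spin -76.8 or 103.2 t 22.73 P [ 0.436 -0.122  0.313] q6 -0.11 tilt [ 0.009 -0.004 -1.   ]
```

```bash
python3 -m inch '[[0,0.014,0.018,0,-7],[0,0.028,0.036,0,-14],[0,0.042,0.054,0,-21],[0,0.056,0.072,0,-28],[0,0.07,0.09,0,-35],[0,0.084,0.108,0,-42],[0,0.098,0.126,0,-49],[0,0.112,0.144,0,-56]]'
python3 -m inch '[[0,0.014,0.018,0,-7],[0,0.028,0.037,0,-14],[0,0.043,0.055,0,-21],[0,0.043,0.055,0,-21],[0,0.043,0.055,0,-21]]'
python3 -m inch '[[0,0,0,-0.035,0],[0,0,0,-0.07,0],[0,0,0,-0.1,0],[0,0,0,-0.1,0],[0,0,0,-0.1,0]]'
python3 - <<'E'
from h import *
go(.591,.0776,.0325,-6.3)
p=cam('wrist');save(p,'w10.png')
E
```

```text
time_s: 23.4
ee_pos: [0.5466, 0.0239, 0.307]
orientation: [-3.141, -0.0, 1.817]
ft_force: [0.5, -0.5, -0.1]
grip_width: 0.0086
gripper_force: 30.6
time_s: 23.82
ee_pos: [0.5895, 0.0787, 0.3067]
orientation: [-3.14, 0.0, 1.46]
ft_force: [0.0, -0.8, -1.5]
grip_width: 0.0086
gripper_force: 30.7
time_s: 24.23
ee_pos: [0.5877, 0.0771, 0.2062]
orientation: [-3.136, 0.001, 1.457]
ft_force: [0.2, -0.5, 0.2]
grip_width: 0.009
gripper_force: 30.7
shift [ 0.003  0.    -0.019] spin 0.2 or -179.8 t 24.23 P [0.588 0.077 0.206] q6 1.68 tilt [-0.005 -0.    -1.   ]
```

View pics/w10.png

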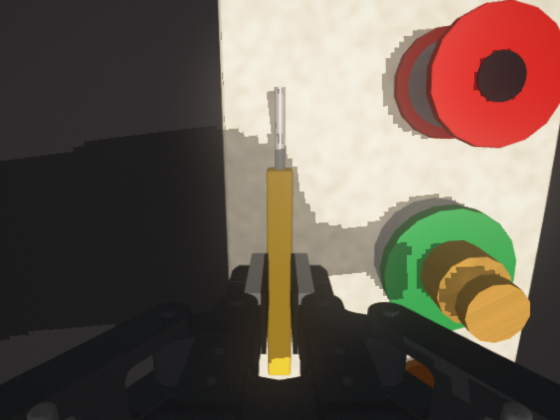

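The held probe (280,170 to 280,370) is level, parallel to the row and clear of the tin. I'll lower it and release with a small opening.

```bash
python3 -m inch '[[0,0,0,-0.008,0],[0,0,0,-0.014,0],[0,0,0,-0.018,0],[0,0,0,-0.018,0],[0,0,0,-0.018,0]]'
python3 -m inch '[[0.25,0,0,0,0],[0.25,0,0,0,0],[0.25,0,0,0,0],[0.25,0,0,0,0],[0.25,0,0,0.03,0],[0.25,0,0,0.07,0],[0.25,0,0,0.11,0],[0.25,0,0,0.12,0]]'
python3 -m inch '[[0.25,-0.03,-0.03,0.02,0],[0.25,-0.06,-0.06,0.02,0],[0.25,-0.09,-0.09,0.02,0],[0.25,-0.1,-0.12,0.02,0],[0.25,-0.1,-0.15,0.02,0],[0.25,-0.1,-0.15,0.02,0]]'
python3 - <<'E'
from h import *
t=cam('top');s=cam('side')
c=np.hstack([cv2.resize(t['color'][110:210,150:370],None,fx=1.8,fy=1.8),cv2.resize(s['color'][170:270,120:320],None,fx=1.8,fy=1.8)]);cv2.imwrite('pics/f.png',c[:,:,::-1])
M=R.from_euler('z',-6.3,degrees=True).as_matrix()
for p in(t,s):
 for n in ['tin','vial','spool','weight','probe','lamp']:
  for d in cut_out(p,n)[:3]:
    m=d['mask'];v,u=np.nonzero(m);w=world(p,u.mean(),v.mean(),.03);x=w[:2]
    if n in SIL: x,e=fit(p,m,[(r,z+(.008 if n in('tin','vial','spool') else .032 if n=='weight' else 0)) for r,z in SIL[n]],x)
    print(n,round(d['p'],2),np.round(d['rect']),x.round(3),'plate',(M[:2,:2].T@(x-[.633,.073])).round(3))
E
```

```text
time_s: 24.7
ee_pos: [0.5894, 0.0779, 0.1899]
orientation: [3.141, -0.0, 1.457]
ft_force: [0.4, 0.3, -0.9]
grip_width: 0.0084
gripper_force: 30.6
time_s: 25.37
ee_pos: [0.5911, 0.078, 0.3166]
orientation: [3.132, -0.001, 1.457]
ft_force: [0.8, 0.2, 0.4]
grip_width: 0.021
gripper_force: 0.0
time_s: 25.87
ee_pos: [0.4889, -0.0759, 0.3304]
orientation: [3.139, 0.002, 1.452]
ft_force: [0.8, -0.7, -0.1]
grip_width: 0.0217
gripper_force: 0.0
tin 0.48 [249. 138. 269. 161.] [0.655 0.069] plate [ 0.022 -0.002]
vial 0.63 [280. 142. 294. 160.] [ 0.65  -0.002] plate [ 0.025 -0.072]
spool 0.85 [220. 137. 241. 154.] [0.664 0.143] plate [0.023 0.073]
spool 0.84 [382. 215. 399. 232.] [ 0.461 -0.259] plate [-0.134 -0.349]
spool 0.46 [405. 288. 417. 302.] [ 0.291 -0.311] plate [-0.298 -0.42 ]
weight 0.66 [253. 144. 268. 159.] [0.656 0.071] plate [0.023 0.   ]
probe 0.63 [242. 173. 273. 179.] [0.585 0.076] plate [-0.048 -0.002]
lamp 0.59 [188. 128. 213. 155.] [0.674 0.217] plate [0.025 0.147]
tin 0.52 [203. 205. 226. 226.] [0.653 0.068] plate [ 0.021 -0.002]
vial 0.65 [231. 190. 243. 210.] [ 0.65  -0.005] plate [ 0.026 -0.076]
spool 0.9 [337. 180. 364. 211.] [ 0.457 -0.24 ] plate [-0.141 -0.331]
spool 0.85 [177. 208. 198. 238.] [0.662 0.144] plate [0.021 0.074]
probe 0.51 [214. 222. 246. 237.] [0.568 0.1  ] plate [-0.067  0.02 ]
lamp 0.74 [249. 179. 266. 208.] [ 0.639 -0.079] plate [ 0.023 -0.151]
```

View pics/f.png

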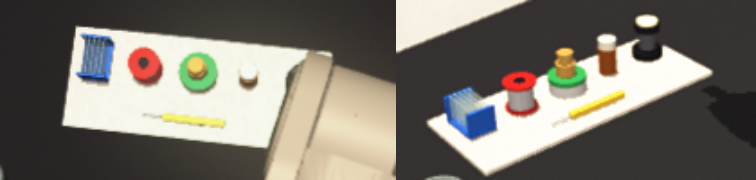

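The final views show the row of rack, spool, tin with weight, vial and lamp in a straight line. The probe lies in front of the tin, centred and parallel.

```bash
python3 -c "
from rig import *
print(sign_off())"
```

```text
the job is handed in; nothing more can be done
None
```

The job is handed in at about 26 s of the 122 s: the spool, tin and vial stand in line between rack and lamp, the weight is about 2 mm off the tin lid's centre, the probe lies in front parallel to the row, and I moved neither the beaker nor the jar; sign-off returned no verdict.

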